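# Turn the dessert slab white side up in the cake display

### The arm

A 6-joint arm with a two-finger parallel gripper is mounted at the origin on the work surface. World frame = base frame: x ahead of the robot, y to its left, z up, the work surface at z = 0. Lengths are in mm, angles in rad, forces in N, time in s.
With the tool pointing down it reaches from about 350 to 725 mm from the base axis. Payload 6 kg.
Tool frame: the origin (TCP) lies midway between the tips of the shut fingers; the grasp point (between the pads) lies 19 mm behind it; z points along the fingers, y is the line along which they close (so a half turn about z gives the same grasp; the last joint's range is limited). The gripper opens to 85 mm and grips with 20 to 120 N. Pads are 22 mm wide; open, the fingers measure 114 mm over their backs; the gripper's body (76 mm by 85 mm) begins 54 mm behind the grasp point. The pads swing forward as they close: fully open they stand 13 mm farther back than shut.
Start: joints at [1.565, 0.04, 0.085, 0, -1.615, -0.334], TCP at [199.952, 565.679, 231.261] pointing down, gripper open.
Joint ranges: [-2.56, 2.56], [-1.29, 2.01], [-1.08, 1.49], [-3.29, 1.98], [-2.81, -0.18], [-2.99, 2.99]. Speed limits (rad/s): [2.57, 2.57, 3.01, 3.14, 3.14, 3.14].

### API

Orientations are given as a rotation vector (axis times angle).
In Python, from bench import sensors, eyes, ticket gives the robot as it stands.
- The arm moves only by the tool move_arm, never from a script. Its argument "increments" is one flat list of numbers, 5 for each row, row after row: the gripper's target within -1 to 1 (shut at 1, half-way at 0, fully open at -1), then the shift along the tool's x, y, z in mm, then the turn about the tool's z in degrees. In form: [grip, x, y, z, yaw, grip, x, y, z, yaw, ...]. A call has exactly 8 rows; each row shifts and turns the commanded pose from where the row before left it, along the tool's axes as they then stand; what a row does not reach is not made up. A row lasts 1/10 s, in which the tool goes at most 50 mm and 8.59 degrees, less where a joint would pass 70% of its speed; a pose out of reach is approached as far as the arm can. A call with a gripper value outside its range is refused whole. The fingers move at their own pace and stop on an object; "grip_force" is the grip in N (left out, the last holds). Time passes only in rows, so rows that do not move let the fingers close, or fill a call up. It gives the time, the measured TCP pose, the force, the opening and the grip force at its end, in the units of the state.
- sensors.observe(): the state, without advancing time (a new reading comes with each control period).
- eyes.camera(name): name is "scene" or "top"; returns the picture (480x640x3 uint8, red, green, blue); there is no depth.
- eyes.get_calibration(name): a dict with "intrinsics" (3x3 intrinsics, pixels), "rvec" (rotation vector, rad) and "tvec" (3), from world to camera coordinates, as OpenCV has them. Camera axes: x right, y down, z forward; pixel columns grow to the right and rows downward; lengths in mm; the calibration is good to about 2 mm. A picture is of the moment at which its call begins. get_calibration takes no time and is no camera call.
- ticket.hand_in(): hands the job in; it is judged then, once.
The state is a dict: "clock": time; "qpos": joint angles; "qvel": joint speeds; "joint_torque": joint torques, N m; "tool_pos": TCP position; "orientation": TCP orientation; "wrist_force": force on the tool from outside, world axes, zero at the start; "torque": the same for the moment, N m; "finger_gap": finger opening in mm; "finger_force": force on a finger pad.
Only numpy, scipy, OpenCV 4.12 (cv2) and the standard library are available. Lean on these libraries where they do the work, as an engineer would, in place of code of your own. Each camera call takes 0.05 s, during which the arm holds its last target. There are 200 camera calls.

### The job

The reversible dessert slab lies dark side up on the counter. Turn it over and lay it white side up on the free magenta mat in the display, centred on the mat and in line with it, without dropping it or letting it topple; the wooden rack may be used to stand it on end while you change your grip. Leave the cakes, the macaron box and the jam jar undisturbed.

Things in the scene. Friction and masses are not known exactly. Their poses are not given: they have to be found in the camera images.
- slab: the loose slab, a rigid glazed plate 110 x 58 x 14 mm (x, y, z), about 0.16 kg, one large face dark, the other white, its rim dark and white likewise. Origin at its centre, x along its length, y across its width, z out of the DARK face. It starts flat on the counter, dark face up
- rack: fixed brown wooden rack that holds a slab on end. Base 100 (x) x 75 (y) x 10 mm; origin at the centre of its underside, z up. Two upright walls, 40 mm wide (y), tops at 50 mm, form a 20 mm channel (x from -10 to +10 mm), open at the y ends and above, floor at 10 mm. A slab stands in it with its faces to -x and +x, leans up to 9 degrees when let go, and its sides stay free to grip
- mat: the free place: flat magenta mat with a pink middle, 130 x 78 mm (x, y), less than 1 mm thick, on the display deck. Origin at its centre at deck height, x along its length. It may be any of the deck's three places, about 100 mm apart; the slab's length goes along its x, either way round
- deck: fixed polished steel deck, 190 (x) x 340 (y) x 12 mm; origin at the centre of its underside, z up; its top, 12 mm above the counter, carries the three places side by side along its y
- red_cakes: bystander, loose: a white slab 110 x 58 x 14 mm on the deck with two red cone cakes on it, 65 mm tall in all; origin at the centre of its underside, x along its length
- orange_cakes: bystander, loose: a white slab 110 x 58 x 14 mm on the deck with two orange block cakes on it, 60 mm tall in all; origin at the centre of its underside, x along its length
- macaron_box: bystander, loose: open magenta box of macarons 100 (x) x 150 (y) x 30 mm; origin at the centre of its underside
- jam_jar: bystander, loose: amber jar, 56 mm across and 75 mm tall; origin at the centre of its underside
Not all that is in view belongs to the job. Of the things that look like the slab, the smallest one is meant.

How it is judged:
By the outcome, as a careful person would: the job done as asked, in the order asked, and still so for the second after the job is handed in, with the robot touching nothing.
It also fails if it takes over 64 s, if anything falls off the work surface, if the arm or the gripper's body presses on something with over 40 N, if the wrist force passes 120 N, or if a joint passes its speed limit or range.

## Working session

There is one attempt and no reset: what is moved stays moved. The work goes in short steps, Python scripts to look and compute and a tool call to move; the robot and the scene stay as the last step left them, time stands still between calls to the robot, and variables do not carry over. Pictures are saved under pics/ and viewed, at most 10 in all, crops included, and the job is handed in when it is done.

Besides the shell and the picture viewer there is one more tool, called after ">>>" as name(argument=value, ...) on one line, values as JSON. move_arm: Moves the arm, as the interface text tells. Its arguments: {"type":"object","properties":{"increments":{"type":"array","items":{"type":"number"}},"grip_force":{"type":"number"}},"required":["increments"]}

```bash
mkdir -p pics; ls; cat > h.py <<'E'
import numpy as np, cv2
from bench import sensors, eyes, ticket
def cal(n):
    c=eyes.get_calibration(n); K=np.array(c["intrinsics"],float); R=cv2.Rodrigues(np.array(c["rvec"],float))[0]; t=np.array(c["tvec"],float).ravel()
    return K,R,t
def ray(n,p):
    K,R,t=cal(n); p=np.atleast_2d(np.array(p,float)); d=np.linalg.inv(K)@np.c_[p,np.ones(len(p))].T
    return -R.T@t,(R.T@d).T
def plane(n,p,z):
    o,d=ray(n,p); return o+d*((z-o[2])/d[:,2])[:,None]
def tri(p1,p2,n1="scene",n2="top"):
    o1,d1=ray(n1,p1);o2,d2=ray(n2,p2); out=[]
    for a,b in zip(d1,d2):
        s=np.linalg.lstsq(np.c_[a,-b],o2-o1,rcond=None)[0]; A=o1+a*s[0];B=o2+b*s[1]; out.append(np.r_[(A+B)/2,np.linalg.norm(A-B)])
    return np.array(out)
def proj(n,X):
    K,R,t=cal(n); x=(K@(R@np.atleast_2d(np.array(X,float)).T+t[:,None])).T; return x[:,:2]/x[:,2:]
def snap(n,f=None):
    im=cv2.cvtColor(np.array(eyes.camera(n)),cv2.COLOR_RGB2BGR)
    if f: cv2.imwrite("pics/"+f,im)
    return im
E
python3 - <<'E'
from h import *
np.set_printoptions(precision=3,suppress=True)
snap("scene","s0.png");snap("top","t0.png")
for n in("scene","top"):
    K,R,t=cal(n);print(n,K.tolist(),-R.T@t,R[2])
print(sensors.observe())
E
```

```text
pics
scene [[621.2990118780881, 0.0, 310.09461315470185], [0.0, 621.2990118780881, 234.07650000527582], [0.0, 0.0, 1.0]] [1457.634 -577.653 1170.416] [-0.606  0.304 -0.735]
top [[554.220674146281, 0.0, 312.02239813343033], [0.0, 554.220674146281, 240.03064780298868], [0.0, 0.0, 1.0]] [ 398.772 -112.595 1401.244] [ 0.106 -0.002 -0.994]
{'clock': 0.1, 'qpos': array([ 1.565,  0.041,  0.084, -0.   , -1.615, -0.334]), 'qvel': array([ 0.001, -0.   ,  0.002,  0.   , -0.   , -0.   ]), 'joint_torque': array([ -0.005, -36.934,  34.828,   6.952,  -0.005,   0.   ]), 'tool_pos': array([199.841, 565.443, 230.386]), 'orientation': array([ 3.095, -0.531, -0.   ]), 'wrist_force': array([-0.524,  0.163, -0.631]), 'torque': array([-0.048, -0.057, -0.032]), 'finger_force': 0.0, 'finger_gap': 85.43475765846281}
```

View pics/s0.png

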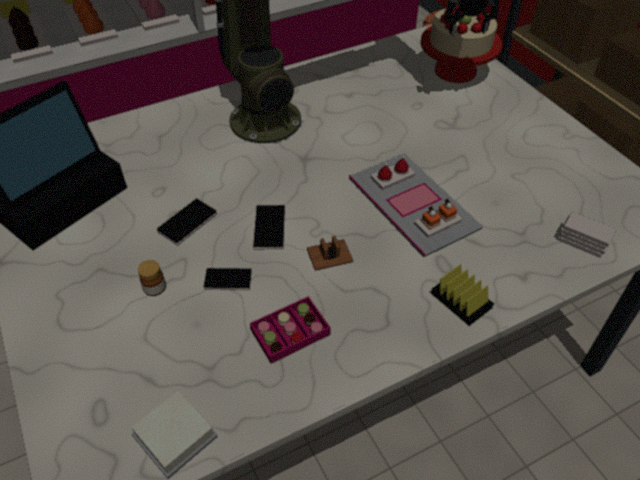

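View pics/t0.png

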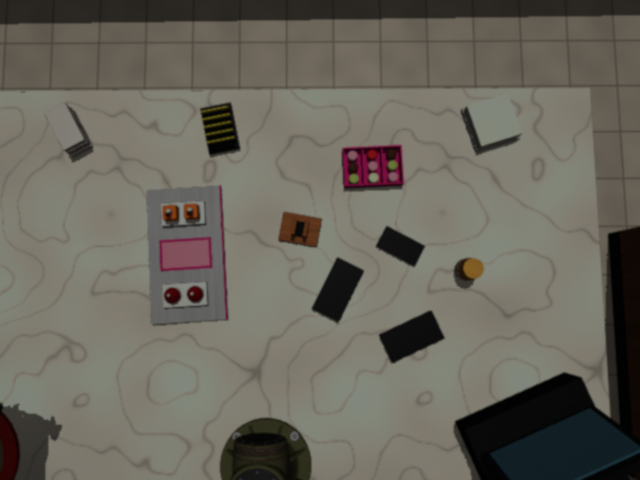

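The pictures show three dark slab-like plates. Top/scene pixels are (400,246)/(228,278), (338,290)/(269,226) and (411,336)/(187,220), and the first looks smallest. The rack is at top (300,229)/scene (330,252). The free mat is the middle place, at top (186,254)/scene (414,199). Red cakes are at top (185,294), orange cakes at (183,213), the jar at (470,268) and the box at (373,166).

```bash
cat > m.py <<'E'
from h import *
np.set_printoptions(precision=1,suppress=True)
def cont(mask,near,amin=60):
    cs,_=cv2.findContours(mask.astype(np.uint8),cv2.RETR_EXTERNAL,cv2.CHAIN_APPROX_NONE)
    cs=[c for c in cs if cv2.contourArea(c)>amin]
    return min(cs,key=lambda c:abs(cv2.pointPolygonTest(c,near,True)) if cv2.pointPolygonTest(c,near,True)<0 else 0)
def quad(c):
    h=cv2.convexHull(c)
    for e in np.linspace(1,12,45):
        q=cv2.approxPolyDP(h,e,True)
        if len(q)==4:return q[:,0].astype(float)
    return cv2.boxPoints(cv2.minAreaRect(c))
E
python3 - <<'E'
from m import *
S=cv2.imread("pics/s0.png");T=cv2.imread("pics/t0.png")
mx=lambda I:I.max(2)
for nm,pt,ps in(("A",(400,246),(228,278)),("B",(338,290),(269,226)),("C",(411,336),(187,220))):
    for n,I,p in(("top",T,pt),("scene",S,ps)):
        c=cont(mx(I)<60,p);q=quad(c);W=plane(n,q,14);m=cv2.moments(c)
        r=cv2.minAreaRect(plane(n,c[:,0],14)[:,:2].astype(np.float32))
        print(nm,n,q.tolist(),"rect",np.array(r[0]),np.array(r[1]),round(r[2],1))
for n,I,p in(("top",T,(186,254)),("scene",S,(414,199))):
    B=I.astype(int);mk=(B[...,2]-B[...,1]>45)
    c=cont(mk,p);r=cv2.minAreaRect(plane(n,c[:,0],12.5)[:,:2].astype(np.float32))
    print("mat",n,quad(c).tolist(),np.array(r[0]),np.array(r[1]),r[2])
v=np.hstack([cv2.resize(T[210:260,260:320],None,fx=6.6,fy=6.6,interpolation=2),cv2.resize(S[225:275,300:360],None,fx=6.6,fy=6.6,interpolation=2)])
w=np.hstack([cv2.resize(T[225:267,375:425],None,fx=6,fy=6,interpolation=2),cv2.resize(S[258:300,200:262],None,fx=6,fy=6,interpolation=2)])
W=np.zeros((v.shape[0]+w.shape[0],max(v.shape[1],w.shape[1]),3),np.uint8);W[:v.shape[0],:v.shape[1]]=v;W[v.shape[0]:,:w.shape[1]]=w
print(W.shape);cv2.imwrite("pics/c1.png",W[:600])
E
```

```text
A top [[386.0, 227.0], [423.0, 246.0], [414.0, 265.0], [377.0, 246.0]] rect [ 531.  -335.8] [108.4  59.3] 61.8
A scene [[250.0, 269.0], [249.0, 287.0], [204.0, 286.0], [208.0, 268.0]] rect [ 539.5 -338.4] [108.6  60.8] 62.5
B top [[338.0, 258.0], [362.0, 270.0], [336.0, 321.0], [312.0, 308.0]] rect [ 422.2 -178.1] [ 74.  143.9] 63.5
B scene [[283.0, 205.0], [282.0, 246.0], [254.0, 246.0], [256.0, 207.0]] rect [ 428.5 -178.7] [ 74.6 148.9] 63.0
C top [[430.0, 311.0], [443.0, 338.0], [392.0, 362.0], [380.0, 334.0]] rect [ 306.6 -359. ] [ 76.8 145. ] 24.6
C scene [[215.0, 210.0], [177.0, 242.0], [157.0, 230.0], [195.0, 199.0]] rect [ 312.1 -360.5] [ 79.8 145.9] 24.5
mat top [[210.0, 238.0], [211.0, 267.0], [161.0, 270.0], [160.0, 240.0]] [514.6 203.5] [ 77.2 129.2] 3.5371060371398926
mat scene [[440.0, 198.0], [403.0, 216.0], [387.0, 200.0], [423.0, 183.0]] [517.7 203.7] [ 75.9 127.6] 3.561772346496582
(582, 792, 3)
```

View pics/c1.png

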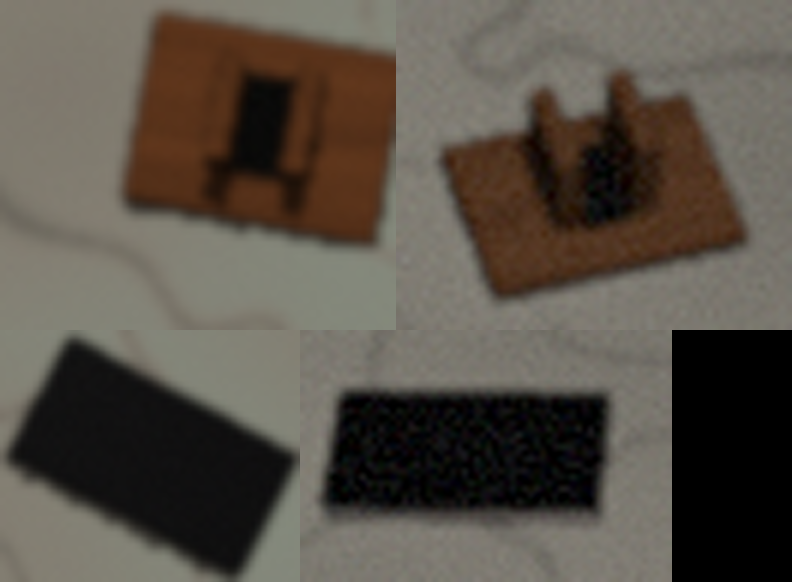

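The crop confirms A (lower row) is the smallest dark plate, about 109 x 59 mm; the others are about 145 x 75 mm. The rack is seen clear and empty. Next I check heights by triangulation and measure the rack.

```bash
cat >> m.py <<'E'
def go(x,y,z,psi):
    from scipy.spatial.transform import Rotation as Ro
    s=sensors.observe(); R=Ro.from_rotvec(s["orientation"]).as_matrix(); cur=np.degrees(np.arctan2(R[1,0],R[0,0]))
    d=R.T@(np.array([x,y,z])-s["tool_pos"]); print("clk",round(s["clock"],2),"pos",s["tool_pos"],"psi",round(cur,1),"tool-d",d,"yaw",round((cur-psi+180)%360-180,1),"gap",round(s["finger_gap"],1),"F",s["wrist_force"],"ff",s["finger_force"])
E
python3 - <<'E'
from m import *
print("slab corners",tri([(249,287),(204,286),(208,268),(250,269)],[(386,227),(423,246),(414,265),(377,246)]))
print("mat corners",tri([(440,198),(403,216),(387,200),(423,183)],[(160,240+0),(161,270),(211,267),(210,238)][0:0] or [(160,240),(161,270),(211,267),(210,238)]))
S=cv2.imread("pics/s0.png");T=cv2.imread("pics/t0.png")
for n,I,p in(("top",T,(290,235)),("scene",S,(325,262))):
    B=I.astype(int);mk=(B[...,2]-B[...,0]>30)
    mk=cv2.morphologyEx(mk.astype(np.uint8),cv2.MORPH_CLOSE,np.ones((9,9)))
    c=cont(mk,p);q=quad(c);print("rack",n,q.tolist(),plane(n,q,10)[:,:2].tolist())
    r=cv2.minAreaRect(plane(n,c[:,0],10)[:,:2].astype(np.float32)); print(np.array(r[0]),np.array(r[1]),r[2])
go(554,-300,100,-118.2)
E
```

```text
slab corners [[ 581.  -302.5    4.6    2.2]
 [ 531.4 -395.6    7.3    0.2]
 [ 484.1 -369.5    8.8    4.2]
 [ 532.4 -278.7    5.9    2. ]]
mat corners [[ 549.1  267.2   14.7    0.2]
 [ 466.2  262.5 -114.4   73.4]
 [ 482.   141.5    5.7    4.5]
 [ 558.3  151.3  120.    65.5]]
rack top [[284.0, 212.0], [320.0, 219.0], [315.0, 246.0], [279.0, 239.0]] [[619.5031050863327, -44.52563022943933], [601.1196207005192, -135.7819830147232], [532.4281794713364, -122.72105806164126], [550.629041968195, -31.925087189065934]]
[576.4 -84. ] [98.1 73.1] 78.88565826416016
rack scene [[343.0, 240.0], [352.0, 260.0], [316.0, 269.0], [308.0, 248.0]] [[557.6273551647224, -33.42062054893972], [625.3768142668451, -46.12354015371943], [609.9090827814562, -137.3084737686322], [540.750469271719, -123.71690152783003]]
[574.1 -83.9] [96.9 91.3] 79.7120361328125
clk 0.1 pos [199.8 565.4 230.4] psi -19.5 tool-d [622.4 697.7 131.6] yaw 98.7 gap 85.4 F [-0.5  0.2 -0.6] ff 0.0
```

>>> move_arm(increments=[-1,26,29,0,0,-1,26,29,0,0,-1,26,29,0,0,-1,26,29,0,0,-1,26,29,0,0,-1,26,29,0,0,-1,26,29,0,0,-1,26,29,0,0], grip_force=20)

```text
clock: 0.9
tool_pos: [318.9, 276.1, 231.0]
orientation: [3.096, -0.53, -0.0]
wrist_force: [0.6, -0.3, -0.8]
finger_gap: 85.3
finger_force: 0.0
```

>>> move_arm(increments=[-1,26,29,0,0,-1,26,29,0,0,-1,26,29,0,0,-1,26,29,0,0,-1,26,29,0,0,-1,26,29,0,0,-1,26,29,0,0,-1,26,29,0,0])

```text
clock: 1.7
tool_pos: [437.7, -12.1, 231.2]
orientation: [-3.096, 0.531, -0.0]
wrist_force: [1.3, 0.8, -0.1]
finger_gap: 85.2
finger_force: 0.0
```

Triangulated heights are about 7 mm for the slab and 10 mm for the mat. Silhouette corners and the 2 mm calibration account for the gap from 14 and 12, and the sizes match, so I go on.

>>> move_arm(increments=[-1,26,29,0,0,-1,26,29,0,0,-1,26,29,0,0,-1,26,29,0,0,-1,26,29,0,0,-1,26,29,0,0,-1,26,29,0,0,-1,26,29,0,0])

```text
clock: 2.5
tool_pos: [556.6, -300.1, 230.7]
orientation: [-3.096, 0.531, 0.001]
wrist_force: [1.0, 0.9, 1.2]
finger_gap: 85.4
finger_force: 0.0
```

>>> move_arm(increments=[-1,0,0,10,8.2,-1,0,0,10,8.2,-1,0,0,10,8.2,-1,0,0,10,8.2,-1,0,0,10,8.2,-1,0,0,10,8.2,-1,0,0,10,8.2,-1,0,0,10,8.2])

```text
clock: 3.3
tool_pos: [556.1, -298.4, 150.3]
orientation: [2.308, -2.13, -0.001]
wrist_force: [-0.2, -0.0, 0.0]
finger_gap: 85.4
finger_force: 0.0
```

>>> move_arm(increments=[-1,0,0,10,8.2,-1,0,0,10,8.2,-1,0,0,10,8.2,-1,0,0,10,8.2,-1,0,0,10,0,-1,0,0,0,0,-1,0,0,0,0,-1,0,0,0,0])

```text
clock: 4.1
tool_pos: [556.6, -298.7, 102.1]
orientation: [-1.623, 2.689, -0.002]
wrist_force: [0.7, 0.8, 0.3]
finger_gap: 85.2
finger_force: 0.0
```

```bash
python3 - <<'E'
from m import *
go(553,-300,30,-118.2)
S=snap("scene");T=snap("top")
W=np.hstack([cv2.resize(T[200:290,350:450],(400,360)),cv2.resize(S[200:300,190:300],(396,360))]);cv2.imwrite("pics/c2.png",W)
E
```

```text
clk 4.1 pos [ 556.6 -298.7  102.1] psi -117.8 tool-d [ 2.8  2.7 72.1] yaw 0.4 gap 85.2 F [0.7 0.8 0.3] ff 0.0
```

View pics/c2.png

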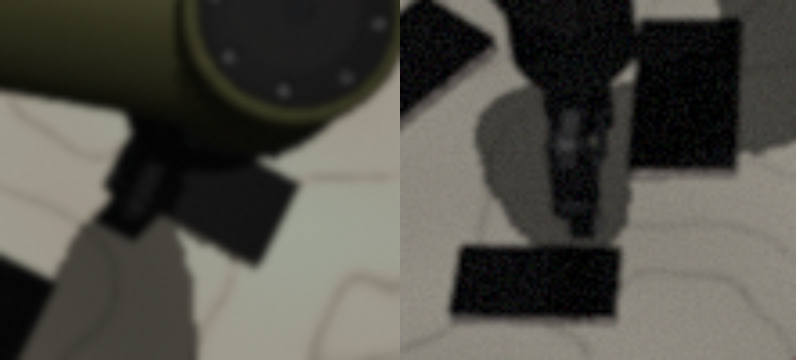

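The crop shows the gripper lined up over the +x,+y end of the small slab, with both fingers clear of it (scene crop (580,230) just above the slab edge).

>>> move_arm(increments=[-1,3,3,14,0.4,-1,0,0,14,0,-1,0,0,14,0,-1,0,0,14,0,-1,0,0,14,0,-1,0,0,14,0,-1,0,0,14,0,-1,0,0,3,0])

```text
clock: 5.0
tool_pos: [551.0, -299.3, -2.4]
orientation: [1.61, -2.695, -0.004]
wrist_force: [0.4, 0.6, -0.4]
finger_gap: 85.1
finger_force: 0.0
```

>>> move_arm(increments=[-1,0,0,2,0,-1,0,0,2,0,1,0,0,0,0,1,0,0,0,0,1,0,0,0,0,1,0,0,0,0,1,0,0,0,0,1,0,0,0,0], grip_force=20)

```text
clock: 5.8
tool_pos: [552.8, -299.9, -2.8]
orientation: [-1.612, 2.696, -0.002]
wrist_force: [0.4, 0.3, 4.4]
finger_gap: 57.4
finger_force: 23.3
```

Gripped at 57.4 mm, as expected. Lift straight up.

>>> move_arm(increments=[1,0,0,-5,0,1,0,0,-15,0,1,0,0,-25,0,1,0,0,-30,0,1,0,0,-30,0,1,0,0,-30,0,1,0,0,-30,0,1,0,0,0,0])

```text
clock: 6.6
tool_pos: [553.8, -300.8, 167.9]
orientation: [-1.609, 2.693, -0.011]
wrist_force: [0.8, -0.4, -1.4]
finger_gap: 57.5
finger_force: 22.6
```

```bash
python3 - <<'E'
from m import *
go(553,-300,180,-118.2)
S=snap("scene")
cv2.imwrite("pics/c3.png",cv2.resize(S[120:320,150:350],(600,600)))
E
```

```text
clk 6.6 pos [ 553.8 -300.8  167.9] psi -118.3 tool-d [ -0.4   1.  -12.1] yaw -0.1 gap 57.5 F [ 0.8 -0.4 -1.4] ff 22.57515549659729
```

View pics/c3.png

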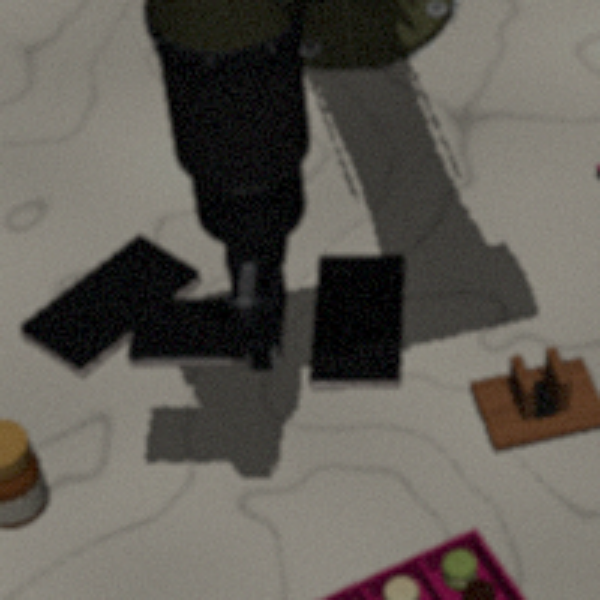

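The crop shows the slab held level at its end (crop (200,330)): pad friction at 20 N holds it, so it does not swing down by itself. My plan:
1. Set it down and regrip about 28 mm from the end.
2. Tip it by pressing the short overhang on the rack's wall top.
3. Finish to vertical by pushing the low end against a wall face.

>>> move_arm(increments=[1,0,0,40,0,1,0,0,40,0,1,0,0,30,0,1,0,0,20,0,1,0,0,15,0,1,0,0,10,0,1,0,0,3,0,1,0,0,0,0])

```text
clock: 7.45
tool_pos: [552.4, -299.9, 3.6]
orientation: [1.612, -2.697, 0.001]
wrist_force: [0.1, 0.4, -0.7]
finger_gap: 57.1
finger_force: 22.6
```

```bash
python3 -c "
from m import *
go(553,-300,-1.5,-118.2)"
```

```text
clk 7.45 pos [ 552.4 -299.9    3.6] psi -118.3 tool-d [-0.2 -0.6  5.1] yaw -0.1 gap 57.1 F [ 0.1  0.4 -0.7] ff 22.578651309013367
```

>>> move_arm(increments=[1,0,0,4,0,1,0,0,2,0,1,0,0,0,0,-0.7,0,0,0,0,-0.7,0,0,0,0,-0.7,0,0,0,0,-0.7,7,0,0,0,-0.7,8,0,0,0])

```text
clock: 8.25
tool_pos: [545.0, -313.4, -2.5]
orientation: [1.612, -2.696, 0.0]
wrist_force: [-0.1, 0.4, -0.4]
finger_gap: 72.6
finger_force: 0.0
```

>>> move_arm(increments=[-0.7,0,0,0,0,1,0,0,0,0,1,0,0,0,0,1,0,0,0,0,1,0,0,0,0,1,0,0,-4,0,1,0,0,-10,0,1,0,0,-20,0], grip_force=20)

```text
clock: 9.05
tool_pos: [543.9, -312.2, 30.1]
orientation: [1.61, -2.695, -0.005]
wrist_force: [0.6, 0.7, -0.8]
finger_gap: 57.9
finger_force: 22.2
```

>>> move_arm(increments=[1,0,0,-25,0,1,0,0,-25,0,1,0,0,-25,0,1,0,0,-25,0,1,0,0,-10,0,1,0,0,0,-6,1,0,0,0,-6,1,0,0,0,-5.2])

```text
clock: 9.85
tool_pos: [544.9, -312.6, 140.7]
orientation: [2.002, -2.421, -0.002]
wrist_force: [-0.3, -0.0, -1.0]
finger_gap: 57.3
finger_force: 22.2
```

```bash
python3 - <<'E'
from m import *
c=np.array([576,-84.]);r=np.array([np.cos(np.radians(78.9)),np.sin(np.radians(78.9))])
p=c-42*r; print(p)
go(p[0],p[1],100,-101.1)
S=snap("scene");T=snap("top")
cv2.imwrite("pics/c4.png",np.hstack([cv2.resize(S[160:310,170:320],(400,400)),cv2.resize(T[160:310,310:460],(400,400))]))
E
```

```text
[ 567.9 -125.2]
clk 9.85 pos [ 544.9 -312.6  140.7] psi -100.8 tool-d [-188.3   12.5   40.8] yaw 0.3 gap 57.3 F [-0.3 -0.  -1. ] ff 22.2119003534317
```

View pics/c4.png

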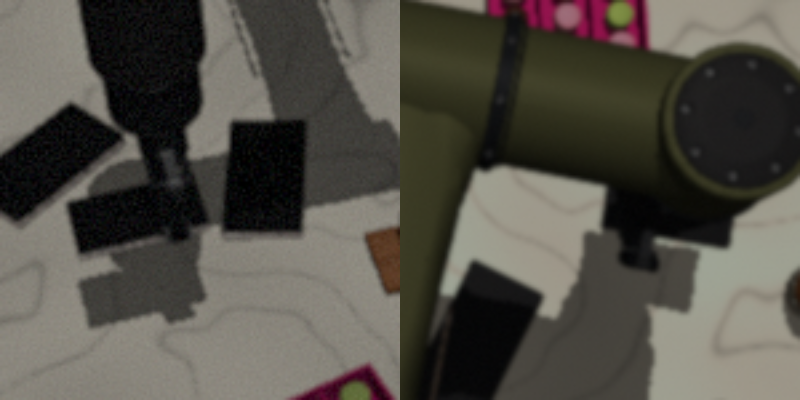

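Crop: slab is held level with a short overhang beyond the finger (scene crop (205,200)). On to the rack.

>>> move_arm(increments=[1,-32,2,0,0.3,1,-32,2,5,0,1,-32,2,10,0,1,-32,2,10,0,1,-32,2,10,0,1,-33,2,10,0,1,0,0,10,0,1,0,0,10,0])

```text
clock: 10.75
tool_pos: [571.2, -120.6, 75.6]
orientation: [1.99, -2.431, -0.0]
wrist_force: [-0.1, -0.7, -2.1]
finger_gap: 57.4
finger_force: 22.2
```

```bash
python3 - <<'E'
from m import *
c=np.array([576,-84.]);r=np.array([np.cos(np.radians(78.9)),np.sin(np.radians(78.9))])
p=c-37*r; go(p[0],p[1],47,-101.1)
S=snap("scene");T=snap("top")
cv2.imwrite("pics/c5.png",np.hstack([cv2.resize(S[190:300,250:360],(400,400)),cv2.resize(T[180:290,260:370],(400,400))]))
E
```

```text
clk 10.75 pos [ 571.2 -120.6   75.6] psi -101.4 tool-d [ 0.2  2.3 28.6] yaw -0.3 gap 57.4 F [-0.1 -0.7 -2.1] ff 22.231260538101196
```

View pics/c5.png

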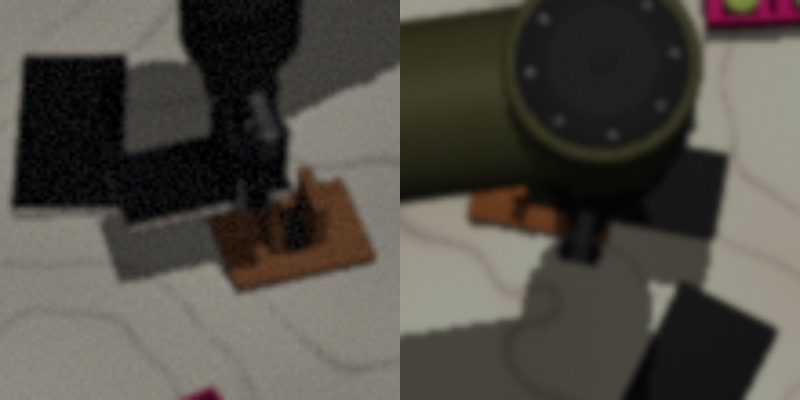

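Crop: the slab overhang reaches over the near rack wall, at scene crop (270,210), with its fingers outside the wall. Press down gently.

>>> move_arm(increments=[1,0,2,8,-0.3,1,0,0,8,0,1,0,0,6,0,1,0,0,4,0,1,0,0,3,0,1,0,0,3,0,1,0,0,2,0,1,0,0,0,0])

```text
clock: 11.65
tool_pos: [569.2, -122.2, 44.3]
orientation: [1.996, -2.424, 0.003]
wrist_force: [-5.7, -3.1, 6.7]
finger_gap: 57.5
finger_force: 22.9
```

>>> move_arm(increments=[1,0,0,2,0,1,0,0,2,0,1,0,0,2,0,1,0,0,2,0,1,0,0,2,0,1,0,0,0,0,1,0,0,0,0,1,0,0,0,0])

```text
clock: 12.45
tool_pos: [569.2, -122.8, 35.0]
orientation: [1.996, -2.424, 0.004]
wrist_force: [-7.9, -3.2, 9.2]
finger_gap: 57.6
finger_force: 26.6
```

```bash
python3 - <<'E'
from m import *
go(569,-122,37,-101.1)
S=snap("scene","s6.png")
cv2.imwrite("pics/c6.png",cv2.resize(S[190:300,250:360],(550,550)))
E
```

```text
clk 12.45 pos [ 569.2 -122.8   35. ] psi -101.1 tool-d [-0.8  0.4 -2. ] yaw 0.0 gap 57.6 F [-7.9 -3.2  9.2] ff 26.58375084400177
```

View pics/c6.png

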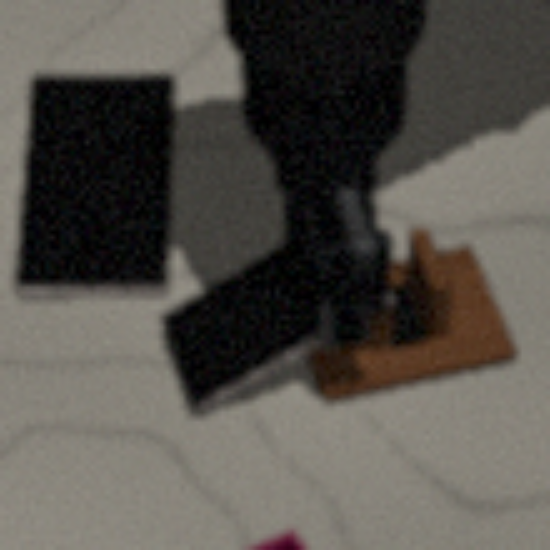

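The picture shows the slab tipped about 28° in the pads, with its free end at crop (190,400) near the counter and the dark face up and outward. Lift, go round the rack, and push the low end against the far wall's outer face.

>>> move_arm(increments=[1,0,0,-10,0,1,0,0,-20,0,1,0,0,-25,0,1,0,0,-25,0,1,-20,0,-5,0,1,-30,0,0,0,1,-30,0,0,0,1,-30,0,0,0])

```text
clock: 13.3
tool_pos: [590.8, -11.6, 117.8]
orientation: [-1.996, 2.425, -0.0]
wrist_force: [0.1, -0.6, -1.9]
finger_gap: 57.9
finger_force: 25.2
```

>>> move_arm(increments=[1,-20,0,0,0,1,-16,0,0,0,1,0,0,0,0,1,0,0,0,0,1,0,0,0,0,1,0,0,0,0,1,0,0,0,0,1,0,0,0,0])

```text
clock: 14.1
tool_pos: [597.3, 21.9, 117.4]
orientation: [-1.996, 2.426, -0.0]
wrist_force: [-0.0, 0.3, -1.2]
finger_gap: 57.4
finger_force: 25.2
```

```bash
python3 - <<'E'
from m import *
c=np.array([576,-84.]);r=np.array([np.cos(np.radians(78.9)),np.sin(np.radians(78.9))])
p=c+104*r; go(p[0],p[1],63,-101.1)
S=snap("scene","s7.png");T=snap("top","t7.png")
pr=np.r_[c,0]+np.outer([20,104],np.r_[r,0])+np.array([[0,0,50],[0,0,110]]);print(proj("scene",pr))
cv2.imwrite("pics/c7.png",cv2.resize(S[150:300,290:440],(600,600)))
E
```

```text
clk 14.1 pos [597.3  21.9 117.4] psi -101.1 tool-d [ 4.   0.6 54.4] yaw -0.0 gap 57.4 F [-0.   0.3 -1.2] ff 25.199935734272003
[[336.9 239.3]
 [371.  215.1]]
```

View pics/c7.png

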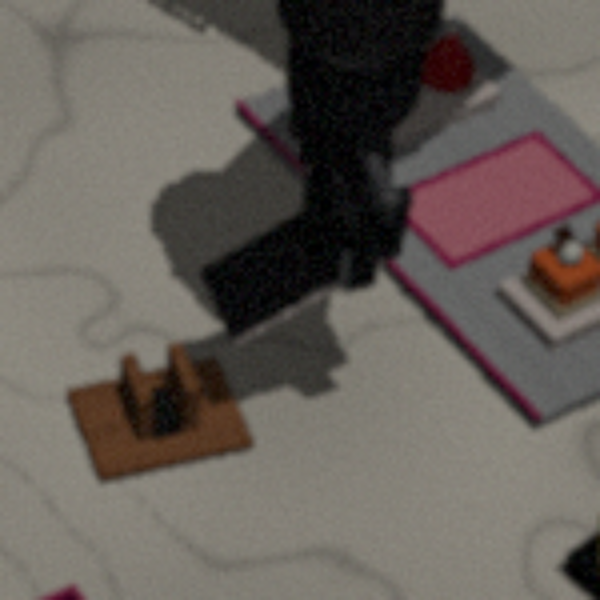

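The crop shows the slab tilted, low end at crop (232,335) short of the far wall at (180,350). I compute the tip position from that pixel.

```bash
python3 - <<'E'
from m import *
c=np.array([576,-84.]);a=np.radians(78.9);r=np.array([np.cos(a),np.sin(a)]);n=np.array([np.sin(a),-np.cos(a)])
g=np.array([597.3,21.9])
def sz(px,off):
    o,d=ray("scene",[px]);d=d[0]; P0=g+off*n
    k=((P0-o[:2])@n)/(d[:2]@n);X=o+k*d; return (X[:2]-c)@r,X[2]
for q in((232,335),(228,322),(330,290)): print(q,sz((290+q[0]/4,150+q[1]/4),29))
print(sz((290+205/4,150+270/4),-29), "pivot s",(g-c)@r)
E
```

```text
(232, 335) (np.float64(36.956044560093), np.float64(95.5065613780846))
(228, 322) (np.float64(34.02714831224611), np.float64(107.60939963794772))
(330, 290) (np.float64(96.6795045802073), np.float64(116.05309714477198))
(np.float64(39.21374939808296), np.float64(92.49840695596754)) pivot s 108.01961100378058
```

>>> move_arm(increments=[1,0,0,15,0,1,0,0,20,0,1,0,0,20,0,1,0,0,11,0,1,5,0,0,0,1,5,0,0,0,1,3,0,0,0,1,0,0,0,0])

```text
clock: 15.0
tool_pos: [595.6, 9.8, 52.7]
orientation: [-1.995, 2.423, -0.001]
wrist_force: [-0.0, 1.9, -0.8]
finger_gap: 57.9
finger_force: 25.2
```

>>> move_arm(increments=[1,2,0,0,0,1,2,0,-2,0,1,2,0,-3,0,1,2,0,-3,0,1,2,0,-3,0,1,2,0,-3,0,1,0,0,0,0,1,0,0,0,0])

```text
clock: 15.8
tool_pos: [593.6, -1.0, 66.6]
orientation: [-1.995, 2.422, -0.001]
wrist_force: [1.0, 7.1, 1.1]
finger_gap: 57.7
finger_force: 24.9
```

Contact, with 7 N horizontal. Continue the arc.

>>> move_arm(increments=[1,3,0,-2,0,1,3,0,-3,0,1,3,0,-2,0,1,3,0,-3,0,1,3,0,-2,0,1,3,0,-2,0,1,3,0,-2,0,1,3,0,-2,0])

```text
clock: 16.6
tool_pos: [589.1, -24.7, 84.9]
orientation: [-1.995, 2.421, -0.001]
wrist_force: [0.6, 5.7, 1.0]
finger_gap: 57.4
finger_force: 23.8
```

```bash
cat >> m.py <<'E'
def tiltmask(f):
    # dark pixels of the held slab below the fingers, in the scene picture
    I=cv2.imread("pics/"+f); return I
E
python3 - <<'E'
from m import *
c=np.array([576,-84.]);a=np.radians(78.9);r=np.array([np.cos(a),np.sin(a)])
go(593,-25,85,-101.1)
s=sensors.observe();print("pivot s",(s["tool_pos"][:2]-c)@r)
S=snap("scene","s8.png")
# ascii of dark region
crop=S[200:262:2,325:385:1].max(2)
for row in crop: print("".join("#" if v<45 else "+" if v<75 else "." for v in row))
E
```

```text
clk 16.6 pos [589.1 -24.7  84.9] psi -101.0 tool-d [-0.4 -3.9 -0.1] yaw 0.1 gap 57.4 F [0.6 5.7 1. ] ff 23.78373295068741
pivot s 60.74752595961671
+++++++++++++++++++++######################++###+...........
++++++++++++++++++++#######################++++++...........
+++++++++++++++++++++###############+++####++....+++........
++++++++++++++++++++++###############+++#+........+#+.......
++++++++++++++++++++++###############+++++..........+++.....
++++++++++++++++++++++#################+#+............++++..
+++++++++++++++++++++##################+++++++..........+#+.
+++++++++++++++++++++###################++++##+...........+#
+++++++++++++++++++++#########################..............
++++++++++++++++++++++########################..............
++++++++++++++++++++++#######################+..............
+++++++++++++++++++++########################...............
+++++++++++++++++++#########################+...............
+++++++++++++++++###########################+...............
++++++++++++++++#########################++.................
+++++++++++++++################+#####
[... 238 characters left out ...]
++...........................
.......++...+#################+++...........................
......+##+...+##############++++++..........................
....++####+...+###########+++++++++.........................
...+++#####+..+#########+++++++++++.........................
..+#########+++########+.+++++++............................
+++#########+++######+.++++++++.............................
+++#########++#####+..+#++++++++............................
+++#########+++####++++++++++++++...........................
#++#########+++++++++.......................................
++######+++.................................................
....+.......................................................
```

>>> move_arm(increments=[1,4,0,-3,0,1,4,0,-3,0,1,4,0,-2,0,1,4,0,-2,0,1,4,0,-1,0,1,4,0,-1,0,1,4,0,0,0,1,4,0,0,0])

```text
clock: 17.45
tool_pos: [581.9, -57.4, 95.8]
orientation: [-1.997, 2.425, -0.0]
wrist_force: [0.6, 4.7, 0.4]
finger_gap: 57.4
finger_force: 25.3
```

>>> move_arm(increments=[1,3,0,0,0,1,0,0,0,0,1,-8,0,0,0,1,-15,0,0,0,1,0,0,-20,0,1,0,0,-30,0,1,0,0,-30,0,1,0,0,0,0])

```text
clock: 18.25
tool_pos: [587.4, -37.1, 180.3]
orientation: [-1.995, 2.421, -0.008]
wrist_force: [0.5, 0.1, -0.5]
finger_gap: 57.5
finger_force: 25.1
```

```bash
python3 - <<'E'
from m import *
c=np.array([576,-84.]);a=np.radians(78.9);r=np.array([np.cos(a),np.sin(a)])
go(590,-40,180,-101.1)
s=sensors.observe();print("pivot s",(s["tool_pos"][:2]-c)@r)
print(proj("scene",[s["tool_pos"],s["tool_pos"]-[0,0,80]]))
S=snap("scene","s9.png");T=snap("top","t9.png")
crop=S[165:262:2,320:380:1].max(2)
for row in crop: print("".join("#" if v<45 else "+" if v<75 else "." for v in row))
E
```

```text
clk 18.25 pos [587.4 -37.1 180.3] psi -101.0 tool-d [ 2.3 -3.1  0.3] yaw 0.1 gap 57.5 F [ 0.5  0.1 -0.5] ff 25.09486198425293
pivot s 48.194167091347516
[[350.2 199.1]
 [348.9 223.3]]
...................+##########################++++++++++++##
...................+#########################++++++++++++#++
....................+#########################++####++#++###
......................###########################+###+++++##
......................################+++#####+##+#++++++++#
......................+###############++++###++#++++++++++#+
.......................+###############+#++###+++++++++++++#
.......................+################+++##+++++##++++++++
....................+++##################+++#######+++++++++
..................+++++##################+++++####+++++#++++
..............+++++++++####################+#######+++#+#+#+
............+++++++++++#############################+++++.++
........+++++++++++++++##########################+++#++.....
.....+++++++++++++++++++#++++####################+..+.......
+++++++++++++++++++++++++++++##################+............
+
[... 1372 characters left out ...]
.............................
.+..........+#...+#######++++...............................
++.......+++##+...++##+###++................................
##+.......+####+...+#######++...............................
###+...++#######++.++++++##++...............................
####+..+#########++++.......................................
+####++##########++++.......................................
+####+++#########+++........................................
.++###++#########++++.......................................
..++#+++########+++.........................................
...+++++++++++..............................................
.............................+++............................
```

```bash
python3 - <<'E'
from m import *
a=np.radians(79);r=np.array([np.cos(a),np.sin(a)]);n=np.array([np.sin(a),-np.cos(a)])
g=np.array([587.4,-37.1])
def sz(px,off):
    o,d=ray("scene",[px]);d=d[0]; P0=g+off*n
    k=((P0-o[:2])@n)/(d[:2]@n);X=o+k*d; return (X[:2]-g)@r,X[2]
for q,o in(((352,226.5),29),((355,226),29),((359.5,205),29),((361,199),29),((345.3,211),-29),((346,203),-29),((347,197),-29)): print(q,o,sz(q,o))
E
```

```text
(352, 226.5) 29 (np.float64(-2.9966723801166824), np.float64(119.51753179674938))
(355, 226) 29 (np.float64(4.393588569609575), np.float64(118.97755428451296))
(359.5, 205) 29 (np.float64(11.93247530835863), np.float64(185.48540509245402))
(361, 199) 29 (np.float64(14.509757736905021), np.float64(203.55015125042496))
(345.3, 211) -29 (np.float64(0.056451234512343795), np.float64(113.79477110868129))
(346, 203) -29 (np.float64(0.8602590575292002), np.float64(140.3671267700197))
(347, 197) -29 (np.float64(2.6321337288866307), np.float64(159.52010501440373))
```

The slab now hangs about 4° short of vertical, with its bottom about 63 mm below the TCP. I push the tip against the wall top again to take it roughly 18° past vertical, so that it lays over the right way on the mat.

>>> move_arm(increments=[1,0,0,25,0,1,0,0,25,0,1,0,0,15,0,1,3,0,8,0,1,7,0,0,0,1,7,0,0,0,1,4,0,0,0,1,4,0,0,0])

```text
clock: 19.15
tool_pos: [581.6, -62.1, 103.7]
orientation: [-1.995, 2.423, -0.001]
wrist_force: [0.5, 3.3, 0.8]
finger_gap: 57.4
finger_force: 25.5
```

>>> move_arm(increments=[1,4,0,0,0,1,4,0,0,0,1,4,0,0,0,1,4,0,0,0,1,3,0,0,0,1,3,0,0,0,1,2,0,0,0,1,0,0,0,0])

```text
clock: 19.95
tool_pos: [575.8, -86.1, 101.8]
orientation: [1.996, -2.425, -0.001]
wrist_force: [2.3, 2.3, -2.8]
finger_gap: 57.2
finger_force: 21.9
```

>>> move_arm(increments=[1,-6,0,0,0,1,-10,0,0,0,1,0,0,-20,0,1,0,0,-30,0,1,0,0,-30,0,1,0,0,-10,0,1,0,0,0,0,1,0,0,0,0])

```text
clock: 20.75
tool_pos: [578.7, -69.5, 190.5]
orientation: [1.996, -2.424, -0.003]
wrist_force: [0.9, -0.1, -2.0]
finger_gap: 57.8
finger_force: 22.8
```

```bash
python3 - <<'E'
from m import *
a=np.radians(79);d=-np.array([np.cos(a),np.sin(a)])
m=np.radians(93.5);dm=-np.array([np.cos(m),np.sin(m)])
M=np.array([516,203.6]); P=M-60*dm
go(P[0],P[1],200,-86.5)
s=sensors.observe();print(proj("scene",[s["tool_pos"],s["tool_pos"]-[0,0,60]]),proj("top",[s["tool_pos"]]))
S=snap("scene","s10.png");T=snap("top","t10.png")
crop=S[160:250:2,320:380:1].max(2)
for row in crop: print("".join("#" if v<45 else "+" if v<75 else "." for v in row))
E
```

```text
clk 20.75 pos [578.7 -69.5 190.5] psi -101.1 tool-d [-314.1  129.    -9.2] yaw -14.6 gap 57.8 F [ 0.9 -0.1 -2. ] ff 22.767423391342163
[[336.1 198.1]
 [335.5 216.6]] [[291.3 217.4]]
...+###############################+++++++.......++.........
.....############################++++++++++++++++++++++.....
.....+#########################+++++++++++++++++++++++++++++
.....+########################+++++++++++++++++++++++++#++#+
......+#######################+++++++++++++++++++######+##+#
.......+######################+++++++++++++++##++#++++++++##
.......+###############+++####+++++++++#+#+##++#+#+#++++#++#
........+##############++++###+++++#++#++++#+#+###+++++++++#
.........+##############+++####++##+##+##++++####+#+++++++##
.........################+++#####+#++++#+#+##+#####++++++++#
.........################+#++########+##+#+#+###+#+#+##+++++
.........#################++++########+++++++#+++##+++#+++..
.........##################+###########+++#++++###+#+#++++++
......++##########################+++###+++#++#+#++#++.....+
...++++++#########################++++######+#+#++++........
+++
[... 1126 characters left out ...]
.............................
++++++++++++++..............................................
+++++++++++++++.............................................
++++++++++++++++++..........................................
++++++++++++++++++..........................................
++++++++++++###+++++........................................
+..+++++++++####+++++.......................................
....++++++++##+++++###++....................................
++...++++#####+...+#####+...................................
+#+...+########+...+####+...................................
###+...+#######++..++#+++...................................
###++..+#########++++.......................................
```

Now about 5° past vertical. I push once more against the wall, this time lifting straight up afterwards.

>>> move_arm(increments=[1,-10,0,10,0,1,0,0,25,0,1,0,0,30,0,1,0,0,23,0,1,0,0,3,0,1,5,0,0,0,1,4,0,0,0,1,4,0,0,0])

```text
clock: 21.65
tool_pos: [579.4, -73.2, 103.0]
orientation: [-1.995, 2.424, -0.003]
wrist_force: [-0.8, 0.2, -1.7]
finger_gap: 57.4
finger_force: 22.7
```

>>> move_arm(increments=[1,4,0,0,0,1,4,0,0,0,1,4,0,0,0,1,4,0,0,0,1,3,0,0,0,1,0,0,-15,0,1,0,0,-25,0,1,0,0,-30,0])

```text
clock: 22.45
tool_pos: [574.5, -92.1, 172.6]
orientation: [1.995, -2.424, 0.0]
wrist_force: [-0.5, -0.3, -1.5]
finger_gap: 57.5
finger_force: 23.5
```

>>> move_arm(increments=[1,0,0,-20,0,1,0,0,-10,0,1,0,0,0,0,1,0,0,0,0,1,0,0,0,0,1,0,0,0,0,1,0,0,0,0,1,0,0,0,0])

```text
clock: 23.25
tool_pos: [574.9, -91.5, 200.9]
orientation: [1.996, -2.425, -0.0]
wrist_force: [-0.1, 0.2, -1.7]
finger_gap: 57.2
finger_force: 23.6
```

```bash
python3 - <<'E'
from m import *
m=np.radians(93.5);dm=-np.array([np.cos(m),np.sin(m)])
M=np.array([516,203.6]); P=M-60*dm
go(P[0],P[1],200,-86.5)
s=sensors.observe();print(proj("scene",[s["tool_pos"],s["tool_pos"]-[0,0,60]]))
S=snap("scene","s11.png")
crop=S[160:250:2,310:370:1].max(2)
for row in crop: print("".join("#" if v<45 else "+" if v<75 else "." for v in row))
E
```

```text
clk 23.25 pos [574.9 -91.5 200.9] psi -101.1 tool-d [-336.4  129.6    0.9] yaw -14.6 gap 57.2 F [-0.1  0.2 -1.7] ff 23.563593327999115
[[326.8 196.9]
 [326.5 215.6]]
.....+###########################+++++++++++................
......########################++++++++++++++++++............
......########################+++++++++++++++++++++++++++++.
......+########################+++++++++++++++++++++++++++++
........######################+++++++++++++++++++++++++++++#
........+##############+++#####+++++++++++++++++++++++++#+#+
........+##############+++####++++++++++++++++++++++++#++#+#
.........+##############+++###++++++++++++++++####+###++#++#
.........+###############+++##+++++++++#++#++#+#++####+++#+#
.........+###############+++#####++++++###+#+##+#+#++###+###
.........+################++++####+++++++###++##+##+###+++++
..........################++++#####++++++++####+++++##+##+++
..........########################+++++++++++#####+++#+##+#+
.........+########################++++++++++++##+#++#++++#++
........++###++++################+++++++++++++++####+#++++..
...++++++++++++++##
[... 1110 characters left out ...]
.............................
+++++++++++++++.............................................
++++++++++++++++............................................
+++++++++++++++++++.........................................
+++++++++++++++++++++.......................................
++++++++++++++++++++++++++..................................
++++++++++++++++++++++#+##..................................
.+++++++++#####++++++##+++..................................
..++++++++#++++++++#+###+...................................
.....+++++##+...++#######+..................................
.....+#######+....+++####+....+.............................
......+######++..+#########++++.............................
```

About 8–9° past vertical now. Turn and carry it over the mat.

>>> move_arm(increments=[1,0,0,0,-5,1,0,0,0,-5,1,0,0,0,-4.6,1,-20,3,0,0,1,-35,4,0,0,1,-40,5,0,0,1,-40,5,0,0,1,-40,5,0,0])

```text
clock: 24.1
tool_pos: [541.8, 83.2, 201.5]
orientation: [-2.288, 2.152, -0.0]
wrist_force: [0.6, 0.3, -1.6]
finger_gap: 57.1
finger_force: 23.5
```

>>> move_arm(increments=[1,-40,5,0,0,1,-40,5,0,0,1,-40,4,0,0,1,-30,3,0,0,1,-18,2,0,0,1,0,0,0,0,1,0,0,0,0,1,0,0,0,0])

```text
clock: 24.9
tool_pos: [513.3, 247.4, 201.5]
orientation: [2.288, -2.153, 0.001]
wrist_force: [0.3, -2.0, -1.4]
finger_gap: 57.3
finger_force: 23.5
```

```bash
python3 - <<'E'
from m import *
go(513.3,248.5,82,-86.5)
s=sensors.observe();print(proj("scene",[s["tool_pos"],s["tool_pos"]-[0,0,60]]))
S=snap("scene","s12.png");T=snap("top","t12.png")
crop=S[140:230:2,385:455:1].max(2)
for row in crop: print("".join("#" if v<45 else "+" if v<75 else "." for v in row))
E
```

```text
clk 24.9 pos [513.3 247.4 201.5] psi -86.5 tool-d [ -1.2  -0.  119.5] yaw -0.0 gap 57.3 F [ 0.3 -2.  -1.4] ff 23.5414981842041
[[435.9 137.2]
 [432.6 155.9]]
....+++++++++++++++++++++++++++++.................################+...
..+++++++++++++++++++++++++++++++.................+###############+...
..++++++++++++++++++++++++++++++..................+###############+...
.+++++++++++++++++++++++++++++++..................+###############+...
+++++++++++++++++++++++++++++++....................+##############+...
+++++++++++++++++++++++++++++++......................+############+...
++++++++++++++++++++++++++++++..........................##########+...
++++++++++++++++++++++++++++++............................+#######+...
+++++++++++++####++++##++++++...............................+#####+...
++++++++++####+##++++#++++++++................................++#.....
++++++++##++####++++####+++++++.......................................
..++###++#######++++++#++#++++++......................................
...+#########++#+++++#+##++##+#++.....................................
...+....+++#+++++++
[... 1552 characters left out ...]
..................................++++....++++#++............
...........................................++........++++#+...........
++.....................................................+++++++........
+++..................................+++................+++++++.+.....
..+++................................+++++...............++++++.......
....+#+.............................++++++++.........+......+.........
.....+#+.....................+........+++++++.........................
.......+++...................+++........++++++........................
.........+#++..................+++........+...........................
...........+#+...................+++........+...............+.........
```

Position good, with the neighbours clear. Lower to near contact.

>>> move_arm(increments=[1,0,0,25,0,1,0,0,35,0,1,0,0,35,0,1,0,0,22,0,1,0,0,4,0,1,0,0,3,0,1,0,0,2,0,1,0,0,0,0])

```text
clock: 25.8
tool_pos: [513.7, 248.6, 76.7]
orientation: [-2.287, 2.151, -0.001]
wrist_force: [-0.0, 0.1, -2.3]
finger_gap: 57.4
finger_force: 23.5
```

>>> move_arm(increments=[1,1,0,2,0,1,2,0,1,0,1,2,0,0.5,0,1,2,0,0.5,0,1,2,0,0.5,0,1,2,0,0.5,0,1,2,0,0.5,0,1,0,0,0,0])

```text
clock: 26.6
tool_pos: [514.2, 235.1, 70.2]
orientation: [-2.288, 2.152, -0.001]
wrist_force: [1.0, 0.4, 2.7]
finger_gap: 57.6
finger_force: 20.9
```

>>> move_arm(increments=[1,3,0,1,0,1,3,0,1,0,1,3,0,1,0,1,3,0,1.5,0,1,3,0,1.5,0,1,3,0,2,0,1,3,0,2,0,1,0,0,0,0])

```text
clock: 27.4
tool_pos: [515.4, 213.5, 60.1]
orientation: [2.288, -2.152, 0.002]
wrist_force: [1.1, -2.4, 4.2]
finger_gap: 57.7
finger_force: 19.4
```

```bash
python3 - <<'E'
from m import *
go(517,183.6,10,-86.5)
s=sensors.observe();g=s["tool_pos"]
print(proj("scene",[g]),[proj("scene",[g[0],g[1]+k,12]).round().tolist() for k in(0,30,60)])
S=snap("scene","s13.png");T=snap("top","t13.png")
crop=S[140:220:2,375:455:1].max(2)
for row in crop: print("".join("#" if v<45 else "+" if v<75 else "." for v in row))
E
```

```text
clk 27.4 pos [515.4 213.5  60.1] psi -86.5 tool-d [29.9  0.3 50.1] yaw 0.0 gap 57.7 F [ 1.1 -2.4  4.2] ff 19.394704699516296
[[418.  184.2]] [[[416.0, 197.0]], [[425.0, 194.0]], [[434.0, 190.0]]]
.................+++++++++++++#####################################.............
................+++++++++++++#####################################+.............
...............+++++++++++++######################################..............
..............+++++++++++++++####################################+..............
..............+++++++++++++++####################################+..............
.............++++++++++++++++###################################+...............
............+++++++++++++++++##################################.................
...........+++++++++++++++++##################################..................
..........+++++++++++++++++++################################+..................
.........++++++++++++++#+#+++#################################..................
........+++++##+++#+######++++################################+.................
....++#++++.+
[... 1635 characters left out ...]
................++++++++..................+##++.....
+.............................................+......................+++........
+#++...................................................++.............+.........
..+#+.................................................+##+......+...............
....+++..............................................++#+.....++++++............
......+#+............................................+++........+++++...........
........+#+............................................+.........+++++++......+.
..........+++..................................+++................++++++........
............+++................................+++++................++++........
```

The slab is leaning correctly, white side up, with its tip on the mat. Continue the arc down.

>>> move_arm(increments=[1,3,0,3,0,1,3,0,3,0,1,3,0,4,0,1,3,0,4,0,1,3,0,4,0,1,3,0,5,0,1,2,0,5,0,1,0,0,0,0])

```text
clock: 28.3
tool_pos: [515.6, 193.6, 30.3]
orientation: [2.286, -2.151, -0.001]
wrist_force: [0.1, -2.2, 1.7]
finger_gap: 57.4
finger_force: 22.2
```

>>> move_arm(increments=[1,2,0,4,0,1,1,0,4,0,1,1,0,4,0,1,1,0,3,0,1,0,0,2,0,1,0,0,0,0,1,0,0,0,0,1,0,0,0,0])

```text
clock: 29.1
tool_pos: [516.5, 189.6, 14.8]
orientation: [2.289, -2.152, -0.0]
wrist_force: [-0.9, -0.8, 1.7]
finger_gap: 57.0
finger_force: 24.0
```

```bash
python3 - <<'E'
from m import *
go(517,183.6,10,-86.5)
S=snap("scene","s14.png");T=snap("top","t14.png")
crop=S[150:230:2,375:455:1].max(2)
for row in crop: print("".join("#" if v<45 else "+" if v<75 else "." if v<135 else "o" for v in row))
E
```

```text
clk 29.1 pos [516.5 189.6  14.8] psi -86.5 tool-d [ 6.  -0.1  4.8] yaw 0.0 gap 57.0 F [-0.9 -0.8  1.7] ff 23.953445255756378
............+++++++++++++++#################################+...................
...........++++++++++++++++###############################+.....................
..........++++++++++++++++###############################.......................
..........++++++++++++###################################.......................
........+++++++++#+#####################################+.......................
.......+++++++###+######################################........................
......+#++++++##+++#####################################........................
...++###+++++++++######################################+........................
##++#+#####+##+++++####################################.........................
##+++####+++++++++++#################################+..........................
++#####+#+++++#++++#################################+...........................
+++###+++++++++##++################################+.................o..........
.++
[... 1564 characters left out ...]
o........................++........+++##++..........
........+#+............................................+.........+++++++........
..........+#+..................................+++...o............++++++.++.....
............+++................................+++++................++++........
..............+#+.............................++++++++.........+......+........o
...............+#++.............................+++++#+....+...............o....
.......o.........+++....................+++...o...+++++++............o..........
...............o...++++..................+++...o....+....................++.....
.....................+#+...................+++........+................+........
```

>>> move_arm(increments=[1,0,0,2,0,1,0,0,2,0,1,0,0,1,0,1,0,0,1,0,1,0,0,0,0,1,0,0,0,0,1,0,0,0,0,1,0,0,0,0])

```text
clock: 30.0
tool_pos: [516.6, 189.4, 8.8]
orientation: [2.289, -2.152, 0.0]
wrist_force: [0.5, -1.6, 1.1]
finger_gap: 57.6
finger_force: 24.7
```

>>> move_arm(increments=[1,0,0,1,0,1,0,0,1,0,1,0,0,0,0,1,0,0,0,0,1,0,0,0,0,1,0,0,0,0,1,0,0,0,0,1,0,0,0,0])

```text
clock: 30.8
tool_pos: [516.8, 189.4, 7.7]
orientation: [-2.289, 2.152, -0.001]
wrist_force: [-2.5, -2.3, 6.4]
finger_gap: 57.2
finger_force: 27.3
```

```bash
python3 - <<'E'
from m import *
go(517,183.6,8,-86.5)
S=snap("scene","s15.png");T=snap("top","t15.png")
def asc(I,y0,y1,x0,x1):
    for row in I[y0:y1:2,x0:x1]: print("".join("m" if int(p[2])-int(p[1])>35 else "#" if p.max()<45 else "+" if p.max()<75 else "." if p.max()<125 else "o" for p in row))
asc(S,165,225,375,455); print(); asc(T,205,305,150,240)
E
```

```text
clk 30.8 pos [516.8 189.4   7.7] psi -86.5 tool-d [ 5.8  0.1 -0.3] yaw 0.0 gap 57.2 F [-2.5 -2.3  6.4] ff 27.31863448407239
.+++#+####+++++++++####################################+..o.........oooo.oooooo.
+###+####mmm+++++++####################################........o.ooooooooooooooo
#++####mmmmmmm#++++###################################..o..ooooooooooooooooooooo
#++###+mmmmmmmm#+++##################################..oooooooooooooooooooooo.oo
+++#m#mmmmmmmmmm++++###############################+.oooooooo.ooooooooooooooooo.
..+##mmmmmm+mmmm#+++###############################+...ooooooooooooooooooooooo..
o.+##m#mmmmmmmm#++++###############################+....ooooooooooooooooooo.....
...++++#m+m++++++++++++############################+.....o.ooooooooooo.o....oooo
++..+++++++++++++++++++###########################++.........ooooooooo....oooooo
++++.++++++++++++++++++#######++++################+++............o...ooooooooooo
...+++++++++++++++++##+########+++++##################+++#+........ooooooooooooo
....++++++++++++###+++++##########+++##################+###.........oooooooooooo
....
[... 5304 characters left out ...]
++++++++++++#############+++++.................mm..oooooooooooo
.............+++#############+++++++++###############++...................mm..oooooooooooo
............+++###############+++++++###+++##########+....................mmm.oooooooooooo
..........+++++##+++##########++++++++###++##########+.o...................mm.oooooooooooo
........+++++++###############++++++++##############+..o...................mm.oooooooooooo
......+++++++++##############+++++++++++##########+++.oo...................mm.oooooooooooo
...++++++++++++++##########+++++++++++++++++++++++++..oo...................mm.oooooooooooo
..++++++++++++++++++++++++++++++++++++++++++++++++++..ooo..................mm.oooooooooooo
```

```bash
python3 - <<'E'
from m import *
m=np.radians(93.5);u=np.array([np.cos(m),np.sin(m),0]);v=np.array([np.sin(m),-np.cos(m),0])
for yc in(-22,):pass
g=np.array([516.7,189.4,0])
for off in(20,30,40):
  for z in(12,26):
    print(off,z,[proj(n,[g+off*u+a*55*u+b*29*v+[0,0,z] for a,b in((1,1),(1,-1),(-1,1),(-1,-1))]).round(0).tolist() for n in("scene","top")])
S=cv2.imread("pics/s15.png");T=cv2.imread("pics/t15.png")
for y in range(183,207,2): print(y,[tuple(S[y,x][::-1].tolist()) for x in range(426,452,3)])
print()
for y in (236,250,262): print(y,[tuple(T[y,x][::-1].tolist()) for x in range(150,215,4)])
E
```

```text
20 12 [[[438.0, 197.0], [424.0, 184.0], [404.0, 212.0], [391.0, 199.0]], [[161.0, 243.0], [161.0, 266.0], [204.0, 240.0], [205.0, 263.0]]]
20 26 [[[438.0, 193.0], [425.0, 181.0], [405.0, 208.0], [392.0, 195.0]], [[159.0, 243.0], [160.0, 266.0], [203.0, 240.0], [204.0, 263.0]]]
30 12 [[[441.0, 196.0], [427.0, 183.0], [408.0, 211.0], [395.0, 198.0]], [[157.0, 244.0], [157.0, 266.0], [200.0, 241.0], [201.0, 264.0]]]
30 26 [[[441.0, 192.0], [428.0, 179.0], [408.0, 207.0], [395.0, 194.0]], [[155.0, 243.0], [156.0, 266.0], [199.0, 240.0], [200.0, 263.0]]]
40 12 [[[444.0, 194.0], [430.0, 182.0], [411.0, 209.0], [398.0, 196.0]], [[153.0, 244.0], [154.0, 267.0], [196.0, 241.0], [197.0, 264.0]]]
40 26 [[[444.0, 191.0], [431.0, 178.0], [411.0, 206.0], [398.0, 192.0]], [[151.0, 243.0], [152.0, 266.0], [195.0, 240.0], [196.0, 264.0]]]
183 [(50, 52, 53), (113, 108, 101), (108, 102, 99), (120, 111, 109), (122, 120, 111), (122, 119, 110), (126, 122, 114), (132, 130, 119), (131, 128, 117)]
185 [(30, 32, 33), (56, 55, 53), (40, 41, 41), (121, 115, 108), (122, 114, 110), (122, 118, 110), (135, 131, 120
[... 1432 characters left out ...]
25, 24, 24), (25, 24, 24), (25, 24, 24), (40, 40, 40), (52, 51, 33), (11, 12, 6), (8, 9, 5), (11, 11, 7), (14, 14, 14), (4, 3, 5), (13, 13, 12), (88, 84, 84), (115, 108, 109), (114, 106, 107), (116, 98, 104), (115, 99, 105), (114, 114, 112)]
250 [(23, 23, 22), (34, 34, 35), (36, 36, 26), (36, 36, 22), (10, 9, 5), (9, 10, 5), (10, 10, 6), (9, 9, 5), (7, 7, 8), (4, 4, 5), (4, 4, 4), (24, 13, 15), (141, 90, 102), (142, 91, 103), (142, 92, 103), (125, 39, 72), (115, 115, 113)]
262 [(14, 14, 9), (12, 12, 7), (9, 9, 5), (11, 10, 6), (8, 8, 5), (7, 6, 7), (4, 4, 4), (4, 4, 4), (4, 3, 2), (3, 3, 3), (5, 5, 6), (64, 33, 38), (71, 37, 42), (101, 60, 68), (142, 91, 103), (126, 34, 71), (113, 113, 112)]
```

The slab's +y end corner is at scene (444,191), which matches a flat, white-up slab centred about 40 mm behind the TCP, so it sits about 25 mm too far to +y. I slide it along while still gripped.

>>> move_arm(increments=[1,2,0,-1,0,1,3,0,0,0,1,4,0,0,0,1,4,0,0,0,1,4,0,0,0,1,4,0,0,0,1,3,0,0,0,1,1,0,0,0])

```text
clock: 31.7
tool_pos: [518.2, 164.0, 7.7]
orientation: [2.288, -2.152, 0.0]
wrist_force: [-0.5, 1.7, 0.3]
finger_gap: 57.3
finger_force: 24.8
```

>>> move_arm(increments=[1,0,0,0,0,1,0,0,1,0,-0.2,0,0,0,0,-0.5,0,0,0,0,-0.6,0,0,0,0,-0.6,0,0,0,0,-0.6,0,0,0,0,-0.6,0,0,0,0])

```text
clock: 32.5
tool_pos: [518.1, 164.4, 6.6]
orientation: [2.289, -2.152, 0.0]
wrist_force: [-0.6, -0.1, 0.9]
finger_gap: 68.2
finger_force: 0.0
```

>>> move_arm(increments=[-0.6,0,0,-10,0,-0.6,0,0,-20,0,-0.6,0,0,-30,0,-0.6,0,0,-40,0,-0.6,0,0,-45,0,-0.6,45,0,-20,0,-0.6,45,0,0,0,-0.6,45,0,0,0])

```text
clock: 33.3
tool_pos: [526.8, 28.7, 174.0]
orientation: [-2.288, 2.148, -0.002]
wrist_force: [1.6, -0.1, -1.5]
finger_gap: 68.8
finger_force: 0.0
```

>>> move_arm(increments=[-0.6,45,0,0,0,-0.6,45,0,0,0,-0.6,45,0,0,0,-0.6,30,0,0,0,-0.6,0,0,0,0,-0.6,0,0,0,0,-0.6,0,0,0,0,-0.6,0,0,0,0])

```text
clock: 34.1
tool_pos: [536.8, -134.0, 172.2]
orientation: [-2.29, 2.15, -0.0]
wrist_force: [-0.3, -0.4, 0.1]
finger_gap: 68.4
finger_force: 0.0
```

```bash
python3 - <<'E'
from m import *
go(517,163.6,8,-86.5)
S=snap("scene","s16.png");T=snap("top","t16.png")
cv2.imwrite("pics/c8.png",np.hstack([cv2.resize(S[150:260,340:490],(450,330)),cv2.resize(T[180:330,135:245],(330,450))[60:390]]))
for n,I,p in(("top",T,(186,254)),("scene",S,(414,199))):
    B=I.astype(int);mk=(B[...,2]-B[...,1]>35)
    M=cv2.morphologyEx(mk.astype(np.uint8),cv2.MORPH_CLOSE,np.ones((3,3)))
    c=cont(M,p);r=cv2.minAreaRect(plane(n,c[:,0],12.5)[:,:2].astype(np.float32));print(n,"mat",np.array(r[0]),np.array(r[1]),r[2])
    w=(~mk)&(I.max(2)>80); f=np.zeros(mk.shape,np.uint8);cv2.fillPoly(f,[cv2.convexHull(c)],1)
    f=cv2.erode(f,np.ones((3,3)));w=cv2.morphologyEx((w&(f>0)).astype(np.uint8),cv2.MORPH_OPEN,np.ones((3,3)))
    c=cont(w,p);r=cv2.minAreaRect(plane(n,c[:,0],26)[:,:2].astype(np.float32));print(n,"white",np.array(r[0]),np.array(r[1]),r[2],quad(c).tolist())
E
```

```text
clk 34.1 pos [ 536.8 -134.   172.2] psi -86.4 tool-d [-298.2    1.1  164.2] yaw 0.1 gap 68.4 F [-0.3 -0.4  0.1] ff 0.0
top mat [412.5 237. ] [32.5 29.9] 1.1949031352996826Traceback (most recent call last):
  File "<stdin>", line 11, in <module>
  File "m.py", line 6, in cont
    return min(cs,key=lambda c:abs(cv2.pointPolygonTest(c,near,True)) if cv2.pointPolygonTest(c,near,True)<0 else 0)
ValueError: min() iterable argument is empty
```

View pics/c8.png

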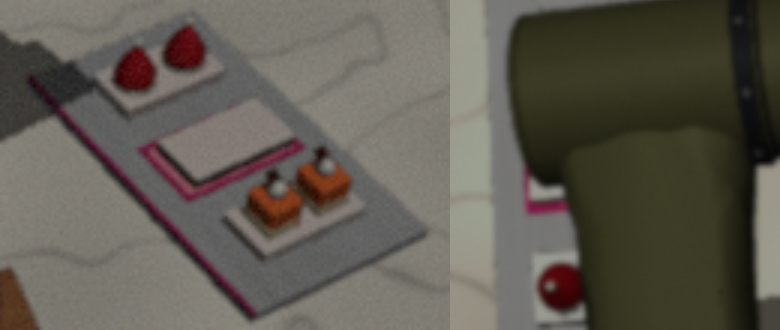

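The slab lies flat on the mat, white side up (crop (225,140)), and the cakes are undisturbed. The arm hides the top view, so I measure the centring in the scene view.

```bash
python3 - <<'E'
from m import *
S=cv2.imread("pics/s16.png");I=cv2.GaussianBlur(S,(3,3),0).astype(int)
g0=I[199,414];print("centre colour",g0,"deck",I[196,375])
sat=I.max(2)-I.min(2)
for y in range(178,220,2): print(y,"".join("m" if I[y,x,2]-I[y,x,1]>28 else "#" if I[y,x].max()<75 else "W" if I[y,x].max()>128 else "." for x in range(380,448)))
mk=((I[...,2]-I[...,1]<28)&(I.max(2)>128)).astype(np.uint8)
f=np.zeros(mk.shape,np.uint8);f[178:216,386:443]=1
c=cont(mk*f,(414,197));r=cv2.minAreaRect(plane("scene",c[:,0],26)[:,:2].astype(np.float32));print(np.array(r[0]),np.array(r[1]),r[2],quad(c).tolist())
E
```

```text
centre colour [117 122 131] deck [97 97 98]
178 mmmmmmmmmm....WWWW...................................WWWWWWWWWWWWW..
180 .............WW........................................WWWWWWWWW....
182 .........................................................WWWW.......
184 ...WW.......................................W...................WWWW
186 #.......................................WWWWWWW..............WWWWWWW
188 ###.................................WWWWW.WWWWWWWW..............WWWW
190 ...............................WWWWWWWWWWWWWWWWWWWWW..............WW
192 ............................WWWWWWWWWWWWWWWWWWWWWWWWWW..............
194 ......................WWWWWWWWWWWWWWWWWWWWWWWWWWWWWWWWWW............
196 ..................WWWWWWWWWWWWWWWWWWWWWWWWWWWWWWWWWW......m.........
198 ........mmmmm...WWWWWWW.WWWWWWWWWWWWWWWWWWWWWWW.......##mmmmmm......
200 ......mmmmmmm##...WWWWWWWWWWWWWWWWWWWWWWWWW.....###mmmmmmmmmm....###
202 ........mmmmmmm##...WWWWWWW.WWWWWWWWWWW.....###mmmmmmmmm.........###
204 ..........mmmmmmm##...WWWWWWWWWWWW......###mmmmmmmmm..........mm.##.
206 ............mmmmmmm##....WWWWW.....###mmmmmmmmmm..##.......mmmmmmm..
208 mm............mmmmmmm##........###mmmmmmmmm.....#####......#mmmmmmmm
210 #mmm............mmmmmmm#######mmmmmmmmm.........####......##mmmmmmmm
212 .##mmm............mmmmmmmmmmmmmmmm..........mmmmm#...W..m.####mmmmmm
214 ...##mmm...........mmmmmmmmmmm.............mmmmmmm.....mmmmm####mmmm
216 W....##mmm...........mmmmm................#mmmmmmmmmmmmmmmmmm####mmm
218 WWWW...##mmm..............................##mmmmmmmmmmmmmmmmm..####.
[519.8 206.5] [46.7 98.5] 3.951488494873047 [[435.0, 194.0], [405.0, 207.0], [396.0, 198.0], [424.0, 184.0]]
```

The estimates range over about 2–7 mm too far +y. I move the arm away to get a clear top view.

>>> move_arm(increments=[-0.6,30,0,0,0,-0.6,35,0,0,0,-0.6,35,0,0,0,-0.6,35,0,0,0,-0.6,35,0,0,0,-0.6,20,0,0,0,-0.6,0,0,0,0,-0.6,0,0,0,0])

```text
clock: 35.0
tool_pos: [548.4, -324.2, 171.5]
orientation: [2.289, -2.152, -0.001]
wrist_force: [0.2, 0.1, 0.1]
finger_gap: 68.3
finger_force: 0.0
```

```bash
python3 - <<'E'
from m import *
T=snap("top","t17.png");I=cv2.GaussianBlur(T,(3,3),0).astype(int)
for y in range(234,276,1): print(y,"".join("m" if I[y,x,2]-I[y,x,1]>25 else "#" if I[y,x].max()<75 else "W" if I[y,x].max()>128 else "." for x in range(152,220)))
m0=cv2.GaussianBlur(cv2.imread("pics/t0.png"),(3,3),0).astype(int)
for nm,J in(("now",I),("start",m0)):
    mk=(J[...,2]-J[...,1]>25).astype(np.uint8);f=np.zeros(mk.shape,np.uint8);f[234:276,152:216]=1
    p=np.argwhere(mk*f)[:,::-1].astype(np.float32);r=cv2.minAreaRect(plane("top",p,12.5)[:,:2].astype(np.float32));print(nm,"mat",np.array(r[0]),np.array(r[1]),r[2])
mk=((I[...,2]-I[...,1]<18)&(I.max(2)>75)).astype(np.uint8)*0
f=np.zeros(mk.shape,np.uint8);f[240:268,161:211]=1
w=((I[...,2]-I[...,1]<25)).astype(np.uint8)*f
c=cont(cv2.morphologyEx(w,cv2.MORPH_OPEN,np.ones((3,3))),(186,254));r=cv2.minAreaRect(plane("top",c[:,0],26)[:,:2].astype(np.float32));print("slab",np.array(r[0]),np.array(r[1]),r[2],quad(c).tolist())
E
```

```text
234 ....................................................................
235 ....................................................................
236 .....................................................Wmmmm..........
237 ........................................mmmmmmmmmmmmmmmmmmm.........
238 ........................mmmmmmmmmmmmmmmmmmmmmmmmmmmmmmmmmmmm........
239 .........mmmmmmmmmmmmmmmmmmmmmmmmmmmmmmmmmmmmmmmmmmmmmmmmmmm........
240 .......mmmmmmmmmmmmmmmmmmmmmmmmmmmmmmmmmmmmmmmmmmmmmmmmmmmmm........
241 .......mmmmmmmmmmmmmmmmmmmmmmmmmmmmmmmmmmmmWWWWWWWWWmmmmmmmm........
242 .......mmmmmmmmmmmmmmmmmmmmmmWWWWWWWWWWWWWWWWWWWWWWWWmmmmmmm........
243 .......mmmmmmmmmWWWWWWWWWWWWWWWWWWWWWWWWWWWWWWWWWWWWWmmmmmmm........
244 .......mmmWWWWWWWWWWWWWWWWWWWWWWWWWWWWWWWWWWWWWWWWWW.mmmmmmm........
245 .......mmmWWWWWWWWWWWWWWWWWWWWWWWWWWWWWWWWWWWWWWWWWW.mmmmmmm........
246 .......mmWWWWWWWWWWWWWWWWWWWWWWWWWWWWWWWWWWWWWWWWWWW..mmmmmm........
247 .......mmWWWWWWWWWWWWWWWWWWWWWWWWWWWWWWWWWWWWWWWWWWW..mmmmmm........
248 .......mmWWWWWWWWWWWWWWWWWWWWWWWWWWWWWWWWWWWWWWWWWWW..mmmmmm........
249 .
[... 1493 characters left out ...]
mmmmmmmmmmmmmm....................
270 ........mmmmmmmmmmmmmmmmmmmmmmmmm...................................
271 .........mmmmmmmmm..................................................
272 ....................................................................
273 ....................................................................
274 ....................................................................
275 ....................................................................
now mat [514.6 203.5] [ 82.  133.9] 3.564946174621582
start mat [514.6 203.6] [ 81.3 133.1] 3.5364394187927246
slab [514.  204.8] [ 58.2 108.7] 3.5406107902526855 [[204.0, 242.0], [205.0, 263.0], [162.0, 265.0], [162.0, 244.0]]
```

The clear top view puts the slab centre within about 2 mm of the mat centre, (514, 205–206) against (514.6, 203.6), with the same angle. The robot touches nothing, so I hand in.

```bash
python3 -c "
from bench import ticket
print(ticket.hand_in())"
```

```text
the job is handed in; nothing more can be done
None
```

The slab lies white side up on the free magenta mat, in line with it and about 2 mm off centre by the top view (the scene view read 2–7 mm). The gripper never touched the cakes, box or jar, and the job was handed in at 35 s.

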